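Open the two-catch safety cap of the cleaner bottle

TASK

Open the square bottle of contact cleaner that stands in the bench holder. Press its safety cap down and turn it anticlockwise to the vent catch, let it spring up there for a full second so that pressure can escape, then press again and turn on until it is free; lift it off and set it, bar up, in the steel dish. Feel for the catches, press no harder than the spring needs, leave the bottle standing in its holder and do not disturb the things round about.

Things in the scene. Friction and masses are not known exactly. Their poses are not given: they have to be found in the camera images.
- bottle: White square plastic bottle, 84x84 mm, body 128 mm high, round shoulder to 145 mm, then the neck under the cap. Loose (0.5 to 0.9 kg), kept from turning by the holder. Origin: centre of its underside; z up along the neck. The neck's two-catch bayonet rim is hidden by the cap, repeats after 180 deg and is moulded at a chance angle to the body (up to 18 deg either way), to be felt.
- cap: Black ribbed round safety cap, loose, 0.09 kg: 62 mm across, 34 mm high, plus a straight grip bar on top (along own x, 50 long, 12 wide, 10.5 mm high). Grip the ribbed side at any yaw, or the bar. Origin: centre of its underside, 157 mm above the bottle's underside when locked. Hollow: two inner lugs near its lower edge, under the bar's ends, and a sprung seal.
- cap_bar (a point): Top of the cap's grip bar at its +x end: 25 mm from the axis, 44.5 mm above the cap's origin; shows the cap's turn. Anticlockwise from above opens. Locked, the bar's end starts 54 to 58 deg round from the bottle's +x, and unpressed turns loosely, anticlockwise by 2 to 42 deg, until a first tooth stops it dead. From there the vent catch is 46 deg (+-4) on, free 102 deg (+-5) on.
- neck_root (a point): On the neck's axis where the shoulder ends, 145 mm above the bottle's underside. Pressed 5 mm or more, the cap's lugs pass under the neck's teeth (4.5 mm deep). Let up in the vent catch, the cap springs back to its locked height and a second tooth stops it; let up where it is free, it rises 3 mm above that and lifts straight off.
- cap_seal: Hidden sprung rubber disc inside the cap that bears on the rim of the neck, 39 mm across. Origin on the cap's axis, about 19 mm above the cap's underside while locked. It pushes the cap up with about 8 N at rest and 15 N when pressed fully down; full travel 8 mm, then a hard stop.
- holder: Grey sheet-steel socket, 93x93 mm outside, 45 mm high, 4 mm floor, screwed to the worktop by two small feet at its +y and -y sides. Origin: centre of its underside. The bottle stands in it with about 1.5 mm of play on each side.
- dish: Round shallow steel parts dish, loose, 0.5 kg: 156 mm across the rim, 16 mm high, flat floor 4 mm thick and about 135 mm across. Origin: centre of its underside. The cap is to stand in it on its own lower edge, bar up.
- contactor: Bystander: grey and black contactor block, 74x45x75 mm, origin at the centre of its underside. Leave alone.
- stud_block: Bystander: die-cast block with four upright studs, 51x65x40 mm, origin at the centre of its underside. Leave alone.
- side_cutter: Bystander: side cutter lying flat, 110x53x13 mm, length along its x, origin at the centre of its underside. Leave alone.
- screwdriver: Bystander: screwdriver lying flat, 191x29x30 mm, length along its x, origin at the centre of its underside. Leave alone.

How it is judged:
By the outcome, as a careful person would: the job done as asked, in the order asked, and still so for the second after the job is handed in, with the robot touching nothing.
It also fails if it takes over 72 s, if anything falls off the work surface, if the arm or the gripper's body presses on something with over 40 N, if the wrist force passes 120 N, or if a joint passes its speed limit or range.

ROBOT

A 6-joint arm with a two-finger parallel gripper is mounted at the origin on a cart in front of the work surface, level with it; the furniture and walls round the work are solid. World frame = base frame: x ahead of the robot, y to its left, z up, the work surface at z = 0. Lengths are in mm, angles in rad, forces in N, time in s.
With the tool pointing down it reaches from about 250 to 775 mm from the base axis. Payload 8.9 kg.
Tool frame: the origin (TCP) lies midway between the tips of the shut fingers; the grasp point (between the pads) lies 19 mm behind it; z points along the fingers, y is the line along which they close (so a half turn about z gives the same grasp; the last joint's range is limited). The gripper opens to 85 mm and grips with 20 to 120 N. Pads are 22 mm wide; open, the fingers measure 114 mm over their backs; the gripper's body (76 mm by 85 mm) begins 54 mm behind the grasp point. The pads swing forward as they close: fully open they stand 13 mm farther back than shut.
Start: joints at [1.018, 0.291, -0.153, 1.127, 0, 1.431], TCP at [211.092, 480.691, 231.305] pointing down, gripper open.
Joint ranges: [-2.52, 2.52], [-0.91, 1.74], [-1.3, 1.37], [-1.96, 2.02], [-1.52, 1.47], [-3.14, 3.14]. Speed limits (rad/s): [2.22, 2.22, 2.79, 3.14, 3.14, 3.14].

INTERFACE

Orientations are given as a rotation vector (axis times angle).
In Python, from bench import arm gives the robot as it stands.
- The arm moves only by the tool jog_arm, never from a script. Its argument "steps" is a list that holds one entry, the list of rows, each a list of 5 numbers: the opening in per cent of the stroke, from 0 (shut) to 100 (fully open), then the shift along the tool's x, y, z in mm, then the turn about the tool's z in rad. In form: [[[fingers, dx, dy, dz, spin], ...]]. A call has 1 to 10 rows; each row shifts and turns the commanded pose from where the row before left it, along the tool's axes as they then stand; what a row does not reach is not made up. A row lasts 1/12 s, in which the tool goes at most 41.7 mm and 7.16 degrees, less where a joint would pass 70% of its speed; a pose out of reach is approached as far as the arm can. A call with a gripper value outside its range is refused whole. The fingers move at their own pace and stop on an object; "newtons" is the grip in N (left out, the last holds). Time passes only in rows, so rows that do not move let the fingers close. It gives the time, the measured TCP pose, the force, the opening and the grip force at its end, in the units of the state.
- arm.get_obs(): the state, without advancing time (a new reading comes with each control period).
- arm.grab_frame(name): name is "scene" or "top"; returns the picture (420x560x3 uint8, red, green, blue); there is no depth.
- arm.get_calibration(name): a dict with "fx", "fy", "cx", "cy" (pixels), "R" (3x3) and "t" (3): a world point X has camera coordinates R X + t. Camera axes: x right, y down, z forward; pixel columns grow to the right and rows downward; lengths in mm; the calibration is good to about 2 mm. A picture is of the moment at which its call begins. get_calibration takes no time and is no camera call.
- arm.job_done(): hands the job in; it is judged then, once.
The state is a dict: "time": time; "joint_pos": joint angles; "joint_velocities": joint speeds; "joint_efforts": joint torques, N m; "eef_pos": TCP position; "ee_rot": TCP orientation; "contact_force": force on the tool from outside, world axes, zero at the start; "moment": the same for the moment, N m; "finger_gap": finger opening in mm; "grip_force": force on a finger pad.
Only numpy, scipy, OpenCV 4.12 (cv2) and the standard library are available. Lean on these libraries where they do the work, as an engineer would, in place of code of your own. Each camera call takes 0.05 s, during which the arm holds its last target. There are 200 camera calls.

## Working session

There is one attempt and no reset: what is moved stays moved. The work goes in short steps, Python scripts to look and compute and a tool call to move; the robot and the scene stay as the last step left them, time stands still between calls to the robot, and variables do not carry over. Pictures are saved under pics/ and viewed, at most 10 in all, crops included, and the job is handed in when it is done.

Besides the shell and the picture viewer there is one more tool, called after "Call:" as a command line: name --argument value ..., lists and objects as JSON in quotes. jog_arm: Moves the arm, as the interface text tells. Its arguments: {"type":"object","properties":{"steps":{"type":"array"},"newtons":{"type":"number"}},"required":["steps"]}

```bash
mkdir -p pics; ls; python3 - <<'E'
from bench import arm
import cv2,json
for n in ("scene","top"):
    cv2.imwrite(f"pics/{n}0.png",arm.grab_frame(n)[:,:,::-1])
    c=arm.get_calibration(n); print(n,{k:(v.tolist() if hasattr(v,'tolist') else v) for k,v in c.items()})
print(arm.get_obs())
E
```

```text
pics
scene {'fx': 517.4584413993042, 'fy': 517.4584413993042, 'cx': 286.8805074660718, 'cy': 203.44086244887322, 'R': [[0.7319063576575039, -0.6813651328220818, -0.0073918465130633935], [-0.4777161034744702, -0.5053554506457895, -0.718611990564978], [0.4859016444731333, 0.5294878886971238, -0.6953719634996561]], 't': [-350.05723483095295, 439.1494796303329, 1148.9608949998633]}
top {'fx': 399.9495470666735, 'fy': 399.9495470666735, 'cx': 275.7358113661029, 'cy': 205.00802779849295, 'R': [[0.011124459315868557, -0.9998509302762596, 0.013204682147930186], [-0.9946348188828831, -0.012422744876187884, -0.10269981731023435], [0.1028485462743346, -0.011991356697197749, -0.9946247452651763]], 't': [102.01169175764939, 581.7685785601534, 1096.5621023662818]}
{'time': 0.1, 'joint_pos': array([ 1.01769607e+00,  2.91230823e-01, -1.54008349e-01,  1.12668525e+00,
       -2.50405373e-05,  1.43152882e+00]), 'joint_velocities': array([ 0.00101589, -0.00185873,  0.00065593, -0.00172371, -0.00220311,
        0.00030509]), 'joint_efforts': array([ 1.56228187e-03, -5.37976921e+01,  3.31918287e+01,  9.27862013e-03,
       -1.30358130e-04,  1.70186826e-05]), 'eef_pos': array([210.90826902, 480.37386293, 230.80201167]), 'ee_rot': array([-6.45344416e-01, -3.07422759e+00,  1.68003787e-03]), 'contact_force': array([ 0.65659744, -0.28066829,  0.13206564]), 'moment': array([ 0.00604366, -0.01921872,  0.01975838]), 'grip_force': 0.0, 'finger_gap': 85.14886542592959}
```

View pics/scene0.png

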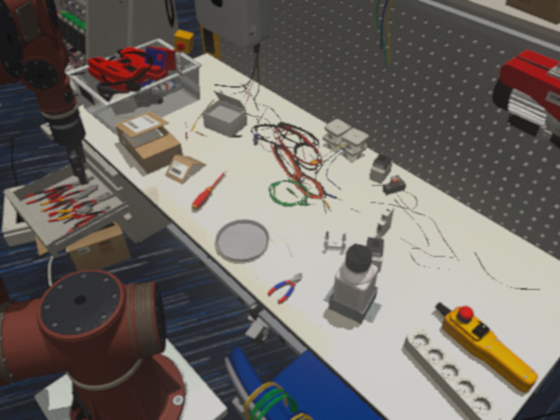

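View pics/top0.png

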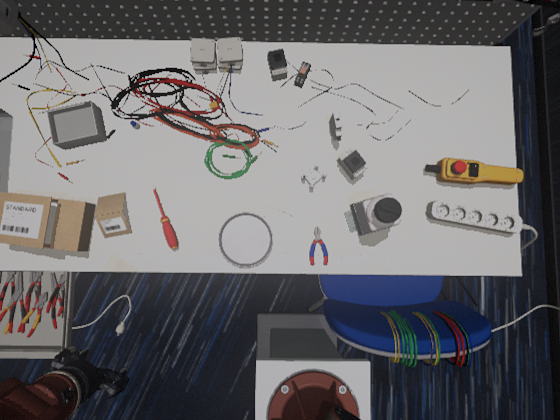

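The scene view shows the bottle and cap at about (357,258) and the dish at (242,241). The top view has the cap at about (384,211), the holder around (372,215) and the dish at (245,239). I'll zoom in on these.

```bash
python3 - <<'E'
import cv2,numpy as np
a=cv2.imread("pics/top0.png")[185:245,335:415]; b=cv2.imread("pics/scene0.png")[235:325,320:390]
a=cv2.resize(a,None,fx=5.5,fy=5.5,interpolation=2); b=cv2.resize(b,None,fx=5,fy=5,interpolation=2)
h=max(a.shape[0],b.shape[0]); im=np.zeros((h,a.shape[1]+b.shape[1],3),np.uint8)
im[:a.shape[0],:a.shape[1]]=a; im[:b.shape[0],a.shape[1]:]=b
im=np.clip(im.astype(float)**.6*255**.4,0,255).astype(np.uint8)
cv2.imwrite("pics/crop0.png",im);print(im.shape)
E
```

```text
(450, 790, 3)
```

View pics/crop0.png

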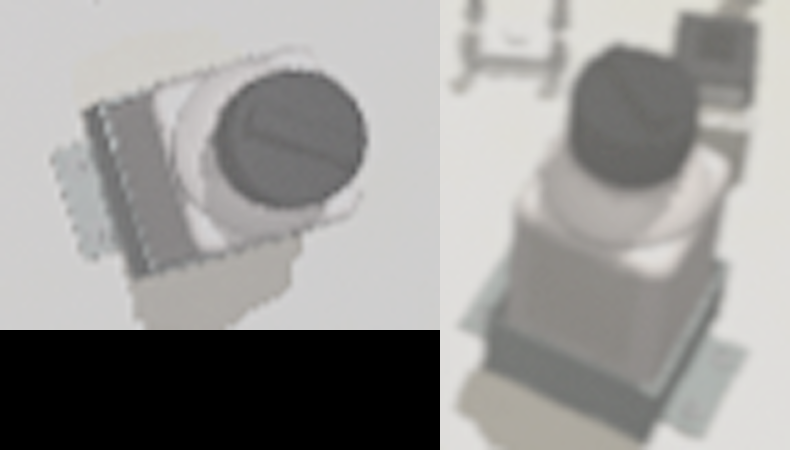

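```bash
cat > h.py <<'E'
import numpy as np, cv2
from scipy.optimize import least_squares, minimize
from scipy.spatial.transform import Rotation as Rn
from bench import arm
def proj(n,P):
    c=arm.get_calibration(n); q=np.asarray(P,float)@np.array(c['R']).T+np.array(c['t'])
    return np.c_[c['fx']*q[:,0]/q[:,2]+c['cx'],c['fy']*q[:,1]/q[:,2]+c['cy']]
def ray(n,uv,z):
    c=arm.get_calibration(n); R=np.array(c['R']); o=-R.T@np.array(c['t'])
    d=R.T@np.array([(uv[0]-c['cx'])/c['fx'],(uv[1]-c['cy'])/c['fy'],1]); return (o+d*(z-o[2])/d[2])[:2]
def st():
    o=arm.get_obs(); R=Rn.from_rotvec(o['ee_rot']).as_matrix()
    print('t%.2f'%o['time'],'pos',o['eef_pos'].round(1),'x',R[:,0].round(3),'y',R[:,1].round(3),'z',R[:,2].round(3),'yawx',np.degrees(np.arctan2(R[1,0],R[0,0])).round(1),'j',o['joint_pos'].round(3),'F',o['contact_force'].round(1),'M',o['moment'].round(2),'gap',round(o['finger_gap'],1),'grip',round(o['grip_force'],1))
    return o,R
E
python3 - <<'E'
from h import *
t=np.linspace(0,2*np.pi,60); C=np.c_[np.cos(t),np.sin(t)]
def capsil(n,x,y,z=161):
    P=np.vstack([np.c_[C*31+[x,y],np.full(60,z)],np.c_[C*31+[x,y],np.full(60,z+34)]])
    return cv2.convexHull(proj(n,P).astype(np.float32))
masks={}
for n,(r0,r1,c0,c1) in dict(top=(190,235,365,408),scene=(238,278,338,376)).items():
    im=cv2.imread(f"pics/{n}0.png"); g=im.max(2).astype(float); m=np.zeros(g.shape,np.uint8); m[r0:r1,c0:c1]=g[r0:r1,c0:c1]<60
    k,l,s,ce=cv2.connectedComponentsWithStats(m); b=1+s[1:,4].argmax(); masks[n]=l==b; print(n,s[b],ce[b])
def cen(n,x,y):
    M=np.zeros((420*8,560*8),np.uint8); cv2.fillPoly(M,[np.int32(capsil(n,x,y)*8+4)],1); m=cv2.moments(M,True)
    return np.array([m['m10']/m['m00']/8-.5,m['m01']/m['m00']/8-.5]),m['m00']/64,cv2.boundingRect(np.int32(capsil(n,x,y)*8))
x0=ray('top',(388,210),178)
for ns in (['top'],['scene'],['top','scene']):
    ob={n:np.array([np.nonzero(masks[n])[1].mean(),np.nonzero(masks[n])[0].mean()]) for n in ns}
    s=least_squares(lambda p:np.concatenate([cen(n,*p)[0]-ob[n] for n in ns]),x0,diff_step=.01)
    print(ns,s.x,s.fun,[(cen(n,*s.x)[1],masks[n].sum()) for n in ns])
# dish: from scene and top edges
for n,(r0,r1,c0,c1) in dict(top=(205,275,212,280),scene=(213,268,208,276)).items():
    im=cv2.imread(f"pics/{n}0.png"); g=im.max(2); m=np.zeros(g.shape,np.uint8); m[r0:r1,c0:c1]=g[r0:r1,c0:c1]<190
    k,l,s,ce=cv2.connectedComponentsWithStats(m); b=1+s[1:,4].argmax()
    cnt=max(cv2.findContours((l==b).astype(np.uint8),0,1)[0],key=len); h=cv2.convexHull(cnt); e=cv2.fitEllipse(cnt)
    print('dish',n,s[b],e,[ray(n,e[0],z) for z in (8,16)], 'size mm', np.ptp([ray(n,p[0],16) for p in h],axis=0))
# holder edge line and bar, top (full-res pixels)
f=lambda a:(335+a[0]/5.5,185+a[1]/5.5)
p=ray('top',f((85,110)),49)-ray('top',f((135,275)),49); print('holder edge',np.degrees(np.arctan2(p[1],p[0])),np.hypot(*p))
p=ray('top',f((245,135)),195)-ray('top',f((350,165)),195); print('bar',np.degrees(np.arctan2(p[1],p[0])))
for nm,uv,z in (('blk',(351,163),40),('blk2',(335,128),40),('cut',(318,245),10)): print(nm,ray('top',uv,z))
st()
E
```

```text
top [377 217   8   5  10] [380.3 219.4]
scene [347 259  23  13 140] [357.9        266.32142857]
['top'] [ 532.80395923 -144.30738013] [ 0.00026536 -0.00211394] [(609.421875, np.int64(10))]
['scene'] [ 537.33974215 -178.59271443] [-0.00070042  0.00036715] [(708.28125, np.int64(140))]
['top', 'scene'] [ 537.19462055 -161.43679184] [ 6.9503213  -1.7146759  -5.61989561 -4.18284119] [(613.96875, np.int64(10)), (696.015625, np.int64(140))]
dish top [ 212  205   68   70 4760] ((245.5, 239.5), (79.13887023925781, 81.80169677734375), 0.0) [array([483.1689444 , 193.40011657]), array([483.03968796, 192.90214672])] size mm [196.04768549 192.45591838]
dish scene [ 214  219   56   45 2030] ((241.5205841064453, 240.9944610595703), (44.49435806274414, 56.0098762512207), 79.9756851196289) [array([479.84402255, 191.75037549]), array([475.69796273, 185.83195787])] size mm [166.39522161 168.32114755]
holder edge 16.44292708270081 86.21873428566994
bar 74.63053659028022
blk [ 701.39772785 -102.34760983]
blk2 [802.17275371 -57.46452456]
cut [469.91781679 -12.58057724]
t0.10 pos [210.9 480.4 230.8] x [-0.916  0.402  0.   ] y [ 0.402  0.916 -0.001] z [-0.001 -0.001 -1.   ] yawx 156.3 j [ 1.018  0.291 -0.154  1.127 -0.     1.432] F [ 0.7 -0.3  0.1] M [ 0.01 -0.02  0.02] gap 85.1 grip 0.0
```

```bash
python3 - <<'E'
from h import *
t=np.linspace(0,2*np.pi,60); C=np.c_[np.cos(t),np.sin(t)]
def sil(n,x,y,r,za,zb):
    P=np.vstack([np.c_[C*r+[x,y],np.full(60,z)] for z in (za,zb)])
    return cv2.convexHull(proj(n,P).astype(np.float32))
def cen(n,x,y,*a):
    m=cv2.moments(sil(n,x,y,*a)); return np.array([m['m10'],m['m01']])/m['m00'],m['m00']
def blob(n,box,f):
    r0,r1,c0,c1=box; g=cv2.imread(f"pics/{n}0.png").max(2); m=np.zeros(g.shape,np.uint8); m[r0:r1,c0:c1]=f(g[r0:r1,c0:c1])
    k,l,s,ce=cv2.connectedComponentsWithStats(m); b=1+s[1:,4].argmax()
    cnt=max(cv2.findContours((l==b).astype(np.uint8),0,1)[0],key=len); M=np.zeros_like(m); cv2.fillPoly(M,[cnt],1)
    yy,xx=np.nonzero(M); return np.array([xx.mean(),yy.mean()]),len(xx)
for th in (80,95,110):
  B={n:blob(n,b,lambda g:g<th) for n,b in dict(top=(190,228,370,408),scene=(240,275,338,366)).items()}
  for ns in (['top'],['scene'],['top','scene']):
    s=least_squares(lambda p:np.concatenate([cen(n,*p,31,161,197)[0]-B[n][0] for n in ns]),(545,-165),diff_step=.01)
    print(th,ns,s.x.round(1),s.fun.round(2),[(cen(n,*s.x,31,161,197)[1],B[n][1]) for n in ns])
for th in (140,160,175):
  B={n:blob(n,b,lambda g:g<th) for n,b in dict(top=(205,272,212,280),scene=(213,268,208,276)).items()}
  for ns in (['top'],['scene']):
    s=least_squares(lambda p:np.concatenate([cen(n,*p,78,14,16)[0]-B[n][0] for n in ns]),(480,190),diff_step=.01)
    print('dish',th,ns,s.x.round(1),[(cen(n,*s.x,78,14,16)[1],B[n][1]) for n in ns])
E
```

```text
80 ['top'] [ 555.9 -161.3] [-0. -0.] [(615.375178164104, 530)]
80 ['scene'] [ 551.4 -161.2] [0. 0.] [(697.8301726924255, 474)]
80 ['top', 'scene'] [ 553.9 -160.9] [-0.15  0.8   0.65 -0.63] [(615.4038068684749, 530), (696.2302635461092, 474)]
95 ['top'] [ 555.9 -161.2] [ 0. -0.] [(615.3269499000162, 546)]
95 ['scene'] [ 551. -161.] [-0. -0.] [(697.9789781882428, 497)]
95 ['top', 'scene'] [ 553.8 -160.8] [-0.17  0.89  0.72 -0.7 ] [(615.3569181521889, 546), (696.2036720227916, 497)]
110 ['top'] [ 556. -161.] [0. 0.] [(615.2659227757249, 565)]
110 ['scene'] [ 550.2 -161.1] [-0. -0.] [(698.4819407805335, 527)]
110 ['top', 'scene'] [ 553.4 -160.6] [-0.14  1.03  0.8  -0.85] [(615.3455753792077, 565), (696.3028532762546, 527)]
dish 140 ['top'] [483.8 194. ] [(2408.809920859523, 2256)]
dish 140 ['scene'] [477.1 193. ] [(1784.6301442089025, 445)]
dish 160 ['top'] [482.6 193.4] [(2409.526958927163, 2382)]
dish 160 ['scene'] [478.  188.3] [(1792.0519252056256, 1890)]
dish 175 ['top'] [481.9 193.5] [(2409.986666953657, 2472)]
dish 175 ['scene'] [478.  188.4] [(1792.0321329048602, 1957)]
```

Call:
jog_arm --steps '[[[100, 0, 0, -35, 0], [100, 0, 0, -35, 0], [100, -28.65, -22.46, 0, 0], [100, -28.65, -22.46, 0, 0], [100, -28.65, -22.46, 0, 0], [100, -28.65, -22.46, 0, 0], [100, -28.65, -22.46, 0, 0], [100, -28.65, -22.46, 0, 0], [100, -28.65, -22.46, 0, 0], [100, -28.65, -22.46, 0, 0]]]'

```text
time: 0.93
eef_pos: [349.0, 222.3, 301.2]
ee_rot: [-0.645, -3.075, 0.0]
contact_force: [0.5, 0.7, -0.4]
finger_gap: 85.2
grip_force: 0.0
```

Call:
jog_arm --steps '[[[100, -28.65, -22.46, 0, 0], [100, -28.65, -22.46, 0, 0], [100, -28.65, -22.46, 0, 0], [100, -28.65, -22.46, 0, 0], [100, -28.65, -22.46, 0, 0], [100, -28.65, -22.46, 0, 0], [100, -28.65, -22.46, 0, 0], [100, -28.65, -22.46, 0, 0], [100, -28.65, -22.46, 0, 0], [100, -28.65, -22.46, 0, 0]]]'

```text
time: 1.77
eef_pos: [521.0, -98.6, 301.0]
ee_rot: [-0.646, -3.074, -0.0]
contact_force: [0.8, 0.8, 0.2]
finger_gap: 85.4
grip_force: 0.0
```

Call:
jog_arm --steps '[[[100, -28.65, -22.46, 0, 0], [100, -28.65, -22.46, 0, 0], [100, 0, 0, 0, 0.119], [100, 0, 0, 0, 0.119], [100, 0, 0, 0, 0.119], [100, 0, 0, 0, 0.119], [100, 0, 0, 0, 0.119], [100, 0, 0, 0, 0.119]]]'

```text
time: 2.43
eef_pos: [554.9, -161.0, 300.8]
ee_rot: [-1.686, -2.649, 0.0]
contact_force: [-0.0, -0.0, 0.7]
finger_gap: 85.4
grip_force: 0.0
```

Call:
jog_arm --steps '[[[100, 0, 0, 0, 0.119], [100, 0, 0, 0, 0.119], [100, 0, 0, 0, 0.119], [100, 0, 0, 0, 0.119], [100, 0, 0, 0, 0.119], [100, 0, 0, 0, 0.119], [100, 0, 0, 0, 0]]]'

```text
time: 3.02
eef_pos: [554.9, -160.9, 300.9]
ee_rot: [-2.506, -1.894, 0.001]
contact_force: [-0.5, -0.1, -0.5]
finger_gap: 85.9
grip_force: 0.0
```

```bash
python3 - <<'E'
from h import *
st()
t=np.linspace(0,2*np.pi,60)
for x,y in ((555,-161),(552,-161),(558,-161)):
    P=np.vstack([np.c_[np.c_[np.cos(t),np.sin(t)]*31+[x,y],np.full(60,z)] for z in (161,195)]); q=proj('scene',P); print(x,y,q.min(0),q.max(0))
g=arm.grab_frame('scene'); cv2.imwrite('pics/s1.png',g[:,:,::-1])
g=arm.grab_frame('top'); cv2.imwrite('pics/t1.png',g[:,:,::-1])
o=cv2.imread('pics/scene0.png').max(2); print(o[262,340:380]); print(o[236:280,356]); print(o[236:280,360])
E
```

```text
t3.02 pos [ 554.9 -160.9  300.9] x [0.273 0.962 0.   ] y [ 0.962 -0.273 -0.001] z [-0.001  0.    -1.   ] yawx 74.2 j [-0.409  0.37   0.143  1.344 -0.     1.439] F [-0.5 -0.1 -0.5] M [-0.01  0.01 -0.03] gap 85.9 grip 0.0
555 -161 [343.46373186 243.18475342] [371.40066926 273.01760772]
552 -161 [342.60090206 243.8408555 ] [370.55219951 273.72146644]
558 -161 [344.32450675 242.53021726] [372.24707217 272.31545815]
[203 198 189 176 149 108  71  59  59  60  60  60  60  61  62  63  64  64
  64  64  63  62  62  63  62  61  63  60  59  58  66  85  99 104 105 105
 105 106 107 106]
[203 205 205 204 205 204 191 150  95  66  63  65  62  64  62  61  61  61
  61  62  65  65  65  63  63  65  64  61  60  58  57  57  59  58  56  59
  75 103 123 136 145 146 146 145]
[204 205 204 205 204 206 205 188 141  87  63  64  65  65  63  64  65  64
  63  63  61  58  60  59  62  63  63  63  61  59  58  58  57  57  56  59
  74 102 124 135 143 144 142 141]
```

Call:
jog_arm --steps '[[[100, 0, 0, 30, 0], [100, 0, 0, 30, 0], [100, 0, 0, 25, 0], [100, 0, 0, 20, 0], [100, 0, 0, 15, 0], [100, 0, 0, 12, 0], [100, 0, 0, 11, 0], [100, 0, 0, 0, 0]]]'

```text
time: 3.78
eef_pos: [553.8, -160.4, 156.0]
ee_rot: [-2.495, -1.904, 0.003]
contact_force: [1.1, -0.6, 0.6]
finger_gap: 85.4
grip_force: 0.0
```

Call:
jog_arm --newtons 25 --steps '[[[85, 0, 0, 0, 0], [80, 0, 0, 0, 0], [76, 0, 0, 0, 0], [74, 0, 0, 0, 0], [72, 0, 0, 0, 0], [70, 0, 0, 0, 0], [70, 0, 0, 0, 0]]]'

```text
time: 4.37
eef_pos: [556.7, -161.6, 159.6]
ee_rot: [2.498, 1.899, 0.003]
contact_force: [3.6, -1.3, 5.5]
finger_gap: 60.1
grip_force: 25.3
```

```bash
python3 - <<'E'
from h import *
st()
a=arm.grab_frame('top')[180:245,340:430]; b=arm.grab_frame('scene')[205:325,310:400]
a=cv2.resize(a,None,fx=4.4,fy=4.4,interpolation=2); b=cv2.resize(b,None,fx=4.4,fy=4.4,interpolation=2)
im=np.zeros((b.shape[0],a.shape[1]+b.shape[1],3),np.uint8); im[:a.shape[0],:a.shape[1]]=a; im[:,a.shape[1]:]=b
cv2.imwrite('pics/c2.png',(im.astype(float)**.6*255**.4).astype(np.uint8)[:,:,::-1])
E
```

```text
t4.37 pos [ 556.7 -161.6  159.6] x [ 0.267  0.964 -0.   ] y [ 0.964 -0.267  0.004] z [ 0.004 -0.001 -1.   ] yawx 74.5 j [-0.409  0.438 -0.129  1.     0.     1.433] F [ 3.6 -1.3  5.5] M [-0.2  -0.83  0.07] gap 60.1 grip 25.3
```

View pics/c2.png

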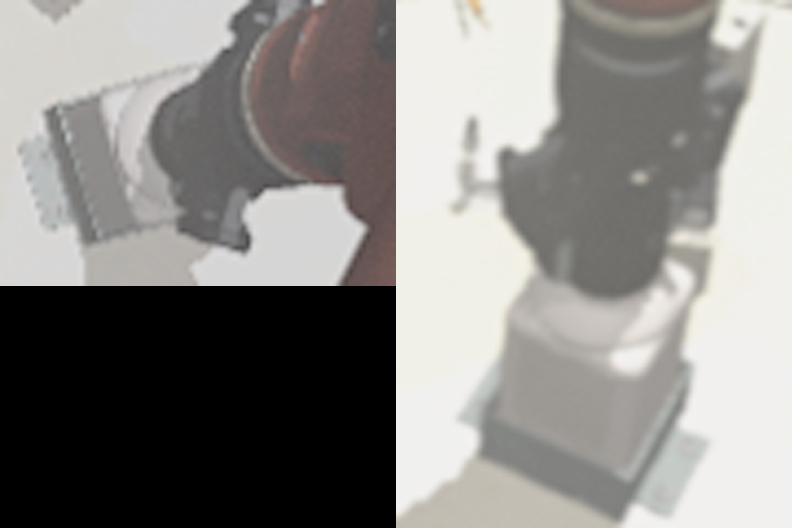

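The gripper holds the cap, which shows at about (600,250) in the crop. The bottle is still square in its holder. I'll relieve the small offset loads.

Call:
jog_arm --newtons 40 --steps '[[[65, 0, 1.0, -1.0, 0], [65, 0, 1.0, -0.8, 0], [65, 0, 0, 0, 0], [65, 0, 0, 0, 0]]]'

```text
time: 4.8
eef_pos: [557.0, -161.5, 159.9]
ee_rot: [-2.501, -1.901, 0.0]
contact_force: [1.8, -1.1, -2.0]
finger_gap: 59.7
grip_force: 44.7
```

```bash
python3 -c "
from h import *
st()"
```

```text
t4.80 pos [ 557.  -161.5  159.9] x [ 0.268  0.964 -0.   ] y [ 0.964 -0.268 -0.   ] z [-0.  0. -1.] yawx 74.5 j [-0.408  0.441 -0.123  1.007 -0.     1.433] F [ 1.8 -1.1 -2. ] M [-0.22 -0.54  0.02] gap 59.7 grip 44.7
```

Call:
jog_arm --steps '[[[65, 0, 0.3, -0.2, -0.03], [65, 0, 0, 0, -0.03], [65, 0, 0, 0, -0.03], [65, 0, 0, 0, -0.03], [65, 0, 0, 0, -0.03], [65, 0, 0, 0, 0]]]'

```text
time: 5.3
eef_pos: [556.6, -161.4, 159.9]
ee_rot: [-2.349, -2.084, 0.001]
contact_force: [-0.4, 0.3, -1.6]
finger_gap: 59.6
grip_force: 44.7
```

```bash
python3 -c "
from h import *
st()"
```

```text
t5.30 pos [ 556.6 -161.4  159.9] x [0.12  0.993 0.   ] y [ 0.993 -0.12  -0.002] z [-0.002  0.    -1.   ] yawx 83.1 j [-0.408  0.442 -0.122  1.008 -0.     1.282] F [-0.4  0.3 -1.6] M [-0.07  0.03  0.01] gap 59.6 grip 44.7
```

Call:
jog_arm --steps '[[[65, 0, 0, 0.3, -0.03], [65, 0, 0, 0, -0.03], [65, 0, 0, 0, -0.03], [65, 0, 0, 0, -0.03], [65, 0, 0, 0, -0.03], [65, 0, 0, 0, 0]]]'

```text
time: 5.8
eef_pos: [556.8, -161.5, 159.9]
ee_rot: [-2.188, -2.253, 0.001]
contact_force: [-0.8, -1.2, -0.4]
finger_gap: 59.7
grip_force: 44.8
```

```bash
python3 -c "
from h import *
st()"
```

```text
t5.80 pos [ 556.8 -161.5  159.9] x [-0.029  1.     0.   ] y [ 1.     0.029 -0.001] z [-0.001  0.    -1.   ] yawx 91.7 j [-0.408  0.441 -0.123  1.008 -0.     1.133] F [-0.8 -1.2 -0.4] M [0.03 0.2  0.02] gap 59.7 grip 44.8
```

Call:
jog_arm --steps '[[[65, 0, 0, 0, -0.03], [65, 0, 0, 0, -0.03], [65, 0, 0, 0, -0.03], [65, 0, 0, 0, -0.03], [65, 0, 0, 0, -0.03], [65, 0, 0, 0, 0]]]'

```text
time: 6.3
eef_pos: [556.7, -161.0, 159.8]
ee_rot: [-2.015, -2.408, -0.0]
contact_force: [-2.8, 2.8, 0.9]
finger_gap: 59.3
grip_force: 43.0
```

```bash
python3 -c "
from h import *
st()"
```

```text
t6.30 pos [ 556.7 -161.   159.8] x [-0.176  0.984  0.002] y [ 0.984  0.176 -0.001] z [-0.001  0.001 -1.   ] yawx 100.2 j [-4.080e-01  4.410e-01 -1.230e-01  1.008e+00  1.000e-03  9.850e-01] F [-2.8  2.8  0.9] M [ 0.65  0.31 -1.13] gap 59.3 grip 43.0
```

Call:
jog_arm --steps '[[[65, 0, 0, 0, 0.02], [65, 0, 0, 0, 0]]]'

```text
time: 6.47
eef_pos: [556.7, -161.1, 159.8]
ee_rot: [-2.041, -2.387, 0.0]
contact_force: [-3.4, 3.1, 2.1]
finger_gap: 59.3
grip_force: 43.6
```

```bash
python3 -c "
from h import *
st()"
```

```text
t6.47 pos [ 556.7 -161.1  159.8] x [-0.155  0.988  0.001] y [ 0.988  0.155 -0.001] z [-0.001  0.001 -1.   ] yawx 98.9 j [-0.408  0.442 -0.123  1.008  0.     1.007] F [-3.4  3.1  2.1] M [ 0.74  0.67 -0.68] gap 59.3 grip 43.6
```

Call:
jog_arm --steps '[[[65, 0, 0, 0, 0.02], [65, 0, 0, 0, 0.01], [65, 0, 0, 0, 0]]]'

```text
time: 6.72
eef_pos: [557.1, -161.5, 159.9]
ee_rot: [-2.074, -2.359, 0.001]
contact_force: [-3.5, 3.0, 1.4]
finger_gap: 59.4
grip_force: 44.3
```

```bash
python3 -c "
from h import *
st()"
```

```text
t6.72 pos [ 557.1 -161.5  159.9] x [-0.128  0.992  0.   ] y [ 0.992  0.128 -0.001] z [-0.001  0.    -1.   ] yawx 97.3 j [-0.408  0.442 -0.122  1.007 -0.     1.035] F [-3.5  3.   1.4] M [ 0.64  0.72 -0.12] gap 59.4 grip 44.3
```

Call:
jog_arm --steps '[[[65, 0.8, -0.9, 0, 0.03], [65, 0, 0, 0.5, 0.01], [65, 0, 0, 1.5, 0], [65, 0, 0, 1.5, 0], [65, 0, 0, 1.5, 0], [65, 0, 0, 1.0, 0], [65, 0, 0, 1.0, 0], [65, 0, 0, 0, 0]]]'

```text
time: 7.38
eef_pos: [556.8, -161.4, 154.2]
ee_rot: [2.119, 2.317, 0.0]
contact_force: [-4.6, 1.7, 12.8]
finger_gap: 59.4
grip_force: 45.4
```

```bash
python3 -c "
from h import *
st()"
```

```text
t7.38 pos [ 556.8 -161.4  154.2] x [-0.089  0.996 -0.001] y [0.996 0.089 0.001] z [ 0.002 -0.001 -1.   ] yawx 95.1 j [-4.080e-01  4.440e-01 -1.350e-01  9.900e-01 -1.000e-03  1.074e+00] F [-4.6  1.7 12.8] M [ 0.44  0.98 -0.09] gap 59.4 grip 45.4
```

Call:
jog_arm --steps '[[[65, 0.3, -0.6, 0.5, -0.03], [65, 0, 0, 0, -0.06], [65, 0, 0, 0, -0.06], [65, 0, 0, 0, -0.06], [65, 0, 0, 0, -0.06], [65, 0, 0, 0, 0]]]'

```text
time: 7.88
eef_pos: [556.9, -161.4, 154.2]
ee_rot: [1.782, 2.583, 0.001]
contact_force: [-2.8, 0.9, 12.5]
finger_gap: 59.5
grip_force: 45.5
```

```bash
python3 -c "
from h import *
st()"
```

```text
t7.88 pos [ 556.9 -161.4  154.2] x [-0.355  0.935 -0.003] y [0.935 0.355 0.002] z [ 0.003 -0.002 -1.   ] yawx 110.8 j [-0.408  0.443 -0.137  0.988 -0.     0.8  ] F [-2.8  0.9 12.5] M [0.35 0.62 0.16] gap 59.5 grip 45.5
```

Call:
jog_arm --steps '[[[65, 0, 0, 0.2, -0.06], [65, 0, 0, 0, -0.06], [65, 0, 0, 0, -0.06], [65, 0, 0, 0, -0.06], [65, 0, 0, 0, -0.06], [65, 0, 0, 0, -0.06], [65, 0, 0, 0, -0.06], [65, 0, 0, 0, -0.06], [65, 0, 0, 0, -0.06], [65, 0, 0, 0, 0]]]'

```text
time: 8.72
eef_pos: [556.2, -161.5, 153.8]
ee_rot: [1.029, 2.966, -0.002]
contact_force: [-6.0, 0.5, 12.9]
finger_gap: 59.8
grip_force: 45.5
```

```bash
python3 -c "
from h import *
st()"
```

```text
t8.72 pos [ 556.2 -161.5  153.8] x [-0.785  0.619 -0.002] y [ 0.619  0.785 -0.001] z [ 0.002 -0.002 -1.   ] yawx 141.7 j [-0.408  0.443 -0.138  0.988 -0.001  0.26 ] F [-6.   0.5 12.9] M [0.09 1.12 0.08] gap 59.8 grip 45.5
```

Call:
jog_arm --steps '[[[65, 1.2, -0.9, 0, -0.02], [65, 0, 0, -1.2, 0], [65, 0, 0, -1.2, 0], [65, 0, 0, -1.2, 0], [65, 0, 0, 0, 0]]]'

```text
time: 9.13
eef_pos: [555.8, -161.5, 157.6]
ee_rot: [1.004, 2.972, -0.001]
contact_force: [-0.3, 0.4, 9.1]
finger_gap: 59.6
grip_force: 45.1
```

```bash
python3 -c "
from h import *
st()"
```

```text
t9.13 pos [ 555.8 -161.5  157.6] x [-0.795  0.606 -0.004] y [0.606 0.795 0.001] z [ 0.004 -0.002 -1.   ] yawx 142.7 j [-0.409  0.437 -0.136  0.994 -0.     0.242] F [-0.3  0.4  9.1] M [ 0.12  0.18 -0.  ] gap 59.6 grip 45.1
```

Call:
jog_arm --steps '[[[65, 0, 0, -1.2, 0], [65, 0, 0, -1.2, 0], [65, 0, 0, -1.2, 0], [65, 0, 0, -0.6, 0], [65, 0, 0, 0, 0]]]'

```text
time: 9.55
eef_pos: [554.8, -161.0, 160.1]
ee_rot: [1.005, 2.975, -0.0]
contact_force: [1.2, -1.3, -1.1]
finger_gap: 59.4
grip_force: 44.2
```

```bash
python3 -c "
from h import *
st()"
```

```text
t9.55 pos [ 554.8 -161.   160.1] x [-0.795  0.607 -0.001] y [0.607 0.795 0.   ] z [ 0.001 -0.001 -1.   ] yawx 142.7 j [-0.409  0.436 -0.131  1.003 -0.     0.243] F [ 1.2 -1.3 -1.1] M [-0.16 -0.54 -0.05] gap 59.4 grip 44.2
```

Call:
jog_arm --steps '[[[65, 0, 0, 0, 0], [65, 0, 0, 0, 0], [65, 0, 0, 0, 0], [65, 0, 0, 0, 0], [65, 0, 0, 0, 0], [65, 0, 0, 0, 0], [65, 0, 0, 0, 0], [65, 0, 0, 0, 0], [65, 0, 0, 0, 0], [65, 0, 0, 0, 0]]]'

```text
time: 10.38
eef_pos: [554.4, -160.7, 160.2]
ee_rot: [1.006, 2.976, -0.0]
contact_force: [4.0, -1.2, -0.3]
finger_gap: 59.4
grip_force: 44.4
```

Call:
jog_arm --steps '[[[65, 0, 0, 0, 0], [65, 0, 0, 0, 0], [65, 0, 0, 0, 0], [65, 0, 0, 0, 0], [65, 0, 0, 0, 0], [65, 0, 0, 0, -0.02], [65, 0, 0, 0, -0.02], [65, 0, 0, 0, -0.02], [65, 0, 0, 0, -0.02], [65, 0, 0, 0, 0]]]'

```text
time: 11.22
eef_pos: [554.0, -160.9, 160.1]
ee_rot: [-0.884, -3.014, 0.001]
contact_force: [2.7, -2.5, 1.4]
finger_gap: 59.6
grip_force: 44.2
```

```bash
python3 -c "
from h import *
st()"
```

```text
t11.22 pos [ 554.  -160.9  160.1] x [-0.842  0.54   0.   ] y [ 0.54   0.842 -0.001] z [-0. -0. -1.] yawx 147.3 j [-0.409  0.436 -0.132  1.004 -0.     0.161] F [ 2.7 -2.5  1.4] M [-0.48 -0.66 -0.26] gap 59.6 grip 44.2
```

Call:
jog_arm --steps '[[[65, -1.0, -0.2, 0, 0.03], [65, 0, 0, 0.5, 0.03], [65, 0, 0, 1.5, 0], [65, 0, 0, 1.5, 0], [65, 0, 0, 1.5, 0], [65, 0, 0, 1.5, 0], [65, 0, 0, 1.3, 0], [65, 0, 0, 0, 0]]]'

```text
time: 11.88
eef_pos: [554.7, -161.4, 153.2]
ee_rot: [0.976, 2.986, -0.001]
contact_force: [-1.9, -0.2, 13.3]
finger_gap: 59.2
grip_force: 45.4
```

```bash
python3 -c "
from h import *
st()"
```

```text
t11.88 pos [ 554.7 -161.4  153.2] x [-0.807  0.59  -0.   ] y [ 0.59   0.807 -0.   ] z [ 0.    -0.001 -1.   ] yawx 143.8 j [-0.409  0.442 -0.14   0.988 -0.     0.222] F [-1.9 -0.2 13.3] M [-0.2   0.35 -0.11] gap 59.2 grip 45.4
```

Call:
jog_arm --steps '[[[65, 0, 0, -0.4, -0.03], [65, 0, 0, 0, -0.05], [65, 0, 0, 0, -0.06], [65, 0, 0, 0, -0.06], [65, 0, 0, 0, -0.06], [65, 0, 0, 0, -0.06], [65, 0, 0, 0, -0.06], [65, 0, 0, 0, 0]]]'

```text
time: 12.55
eef_pos: [554.7, -161.6, 153.8]
ee_rot: [0.388, 3.117, -0.001]
contact_force: [-2.6, -1.1, 12.5]
finger_gap: 59.3
grip_force: 45.6
```

```bash
python3 -c "
from h import *
st()"
```

```text
t12.55 pos [ 554.7 -161.6  153.8] x [-0.969  0.245 -0.   ] y [ 0.245  0.969 -0.001] z [ 0.    -0.001 -1.   ] yawx 165.8 j [-0.41   0.442 -0.139  0.989 -0.001 -0.162] F [-2.6 -1.1 12.5] M [-0.35  0.41  0.09] gap 59.3 grip 45.6
```

Past the second tooth; 34° more.

Call:
jog_arm --steps '[[[65, 0.5, 0, 0, -0.06], [65, 0, 0, 0, -0.06], [65, 0, 0, 0, -0.06], [65, 0, 0, 0, -0.06], [65, 0, 0, 0, -0.06], [65, 0, 0, 0, -0.06], [65, 0, 0, 0, -0.06], [65, 0, 0, 0, -0.06], [65, 0, 0, 0, -0.06], [65, 0, 0, 0, -0.04]]]'

```text
time: 13.38
eef_pos: [554.5, -162.3, 154.0]
ee_rot: [-0.517, 3.098, -0.004]
contact_force: [-1.4, -4.7, 12.0]
finger_gap: 60.0
grip_force: 45.2
```

```bash
python3 -c "
from h import *
st()"
```

```text
t13.38 pos [ 554.5 -162.3  154. ] x [-0.946 -0.325  0.   ] y [-0.325  0.946 -0.002] z [ 0.001 -0.002 -1.   ] yawx -161.0 j [-0.41   0.441 -0.14   0.988 -0.002 -0.741] F [-1.4 -4.7 12. ] M [-1.04  0.34 -0.21] gap 60.0 grip 45.2
```

Call:
jog_arm --steps '[[[65, 0.3, -1.0, 0, -0.01], [65, 0, 0, -1.2, 0], [65, 0, 0, -1.2, 0], [65, 0, 0, -1.2, 0], [65, 0, 0, -1.2, 0], [65, 0, 0, 0, 0]]]'

```text
time: 13.88
eef_pos: [554.5, -162.6, 158.3]
ee_rot: [-0.529, 3.097, -0.002]
contact_force: [0.8, -2.9, 8.6]
finger_gap: 59.5
grip_force: 45.1
```

```bash
python3 -c "
from h import *
st()"
```

```text
t13.88 pos [ 554.5 -162.6  158.3] x [-0.943 -0.332  0.   ] y [-0.332  0.943 -0.001] z [ 0.    -0.001 -1.   ] yawx -160.6 j [-0.411  0.438 -0.133  1.    -0.001 -0.75 ] F [ 0.8 -2.9  8.6] M [-0.54 -0.02 -0.06] gap 59.5 grip 45.1
```

Call:
jog_arm --steps '[[[65, 0, -0.5, -1.2, 0], [65, 0, 0, -1.2, 0], [65, 0, 0, -1.2, 0], [65, 0, 0, -1.2, 0], [65, 0, 0, -1.2, 0], [65, 0, 0, 0, 0]]]'

```text
time: 14.38
eef_pos: [554.1, -162.6, 163.1]
ee_rot: [0.529, -3.096, -0.001]
contact_force: [-0.0, -1.0, 0.8]
finger_gap: 59.5
grip_force: 44.4
```

```bash
python3 -c "
from h import *
st()"
```

```text
t14.38 pos [ 554.1 -162.6  163.1] x [-0.943 -0.332  0.001] y [-0.332  0.943  0.001] z [-0.001  0.    -1.   ] yawx -160.6 j [-0.412  0.435 -0.124  1.013 -0.    -0.75 ] F [-0.  -1.   0.8] M [-0.45 -0.21  0.01] gap 59.5 grip 44.4
```

Call:
jog_arm --steps '[[[65, 0, 0, -2, 0], [65, 0, 0, -2, 0], [65, 0, 0, -3, 0], [65, 0, 0, -3, 0], [65, 0, 0, 0, 0]]]'

```text
time: 14.8
eef_pos: [554.8, -162.6, 174.2]
ee_rot: [-0.529, 3.096, -0.0]
contact_force: [0.1, -0.9, 0.4]
finger_gap: 59.3
grip_force: 44.3
```

```bash
python3 -c "
from h import *
st()"
```

```text
t14.80 pos [ 554.8 -162.6  174.2] x [-0.943 -0.332 -0.001] y [-0.332  0.943 -0.   ] z [ 0.001  0.    -1.   ] yawx -160.6 j [-0.412  0.427 -0.107  1.037  0.    -0.75 ] F [ 0.1 -0.9  0.4] M [-0.03  0.01  0.04] gap 59.3 grip 44.3
```

Call:
jog_arm --steps '[[[65, 0, 0, -8, 0], [65, 0, 0, -15, 0], [65, 0, 0, -20, 0], [65, 0, 0, -20, 0], [65, 0, 0, -15, 0], [65, 0, 0, -8, 0], [65, -2, 15, 0, 0], [65, -3.5, 26.5, 0, 0], [65, -4, 30, 0, 0], [65, -4, 30, 0, 0]]]'

```text
time: 15.63
eef_pos: [532.6, -61.0, 258.7]
ee_rot: [0.527, -3.096, -0.001]
contact_force: [-0.5, 0.7, -1.5]
finger_gap: 59.9
grip_force: 44.3
```

Call:
jog_arm --steps '[[[65, -4, 30, 0, 0], [65, -4, 30, 0, 0], [65, -4, 30, 0, 0], [65, -4, 30, 0, 0], [65, -4, 30, 0, 0], [65, -4, 30, 0, 0], [65, -4, 30, 0, 0], [65, -3.5, 26.5, 0, 0], [65, -2.3, 20, 0, 0], [65, 0, 0, 0, 0]]]'

```text
time: 16.47
eef_pos: [478.4, 194.1, 258.8]
ee_rot: [0.534, -3.094, -0.002]
contact_force: [-0.2, -0.0, -1.1]
finger_gap: 59.7
grip_force: 44.3
```

```bash
python3 - <<'E'
from h import *
st()
cv2.imwrite('pics/s3.png',arm.grab_frame('scene')[:,:,::-1])
a=cv2.imread('pics/s3.png')[140:340,190:400]; cv2.imwrite('pics/s3c.png',cv2.resize(a,None,fx=2.8,fy=2.8,interpolation=2))
E
```

```text
t16.47 pos [478.4 194.1 258.8] x [-0.942 -0.335  0.001] y [-0.335  0.942  0.002] z [-0.002  0.001 -1.   ] yawx -160.4 j [ 2.43e-01  2.61e-01 -1.21e-01  1.19e+00  1.00e-03 -9.90e-02] F [-0.2 -0.  -1.1] M [-0.03  0.02 -0.03] gap 59.7 grip 44.3
```

View pics/s3c.png

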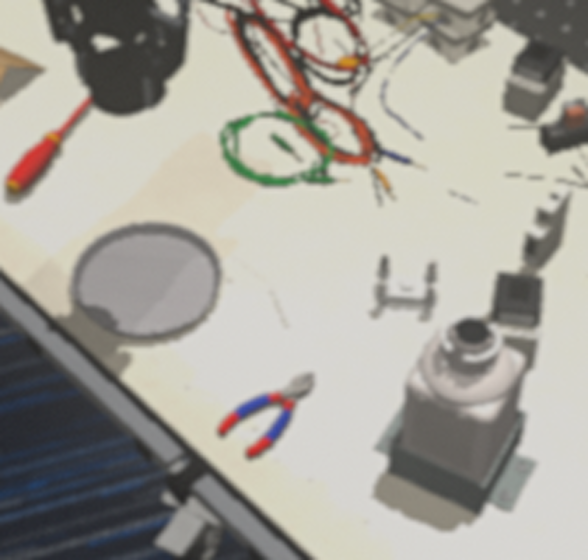

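The bottle stands open in its holder, with the bare neck at about (473,332) in the crop. The cap is in the gripper and the dish is clear at (147,282). I'll lower the cap.

Call:
jog_arm --steps '[[[65, 0.5, -3, 20, 0], [65, 0, 0, 35, 0], [65, 0, 0, 35, 0], [65, 0, 0, 35, 0], [65, 0, 0, 35, 0], [65, 0, 0, 30, 0], [65, 0, 0, 25, 0], [65, 0, 0, 15, 0], [65, 0, 0, 10, 0], [65, 0, 0, 0, 0]]]'

```text
time: 17.35
eef_pos: [479.4, 186.8, 17.6]
ee_rot: [0.527, -3.093, 0.001]
contact_force: [-0.4, -0.7, -0.4]
finger_gap: 59.4
grip_force: 44.3
```

Call:
jog_arm --steps '[[[65, 0, 0, 4, 0], [65, 0, 0, 4, 0], [65, 0, 0, 2, 0], [65, 0, 0, 2, 0], [65, 0, 0, 0, 0]]]'

```text
time: 17.77
eef_pos: [481.2, 187.7, 7.7]
ee_rot: [-0.529, 3.096, 0.0]
contact_force: [0.4, -0.6, -1.4]
finger_gap: 59.4
grip_force: 44.3
```

Call:
jog_arm --steps '[[[65, 0, 0, 1.5, 0], [65, 0, 0, 1, 0], [65, 0, 0, 1, 0], [65, 0, 0, 0.7, 0], [65, 0, 0, 0, 0]]]'

```text
time: 18.18
eef_pos: [480.9, 187.7, 3.2]
ee_rot: [0.529, -3.097, 0.0]
contact_force: [0.4, -0.0, -0.2]
finger_gap: 59.1
grip_force: 44.3
```

Call:
jog_arm --steps '[[[65, 0, 0, 0.5, 0], [65, 0, 0, 0.5, 0], [65, 0, 0, 0, 0]]]'

```text
time: 18.43
eef_pos: [481.1, 187.7, 2.7]
ee_rot: [-0.529, 3.097, 0.0]
contact_force: [-1.5, -0.3, 5.6]
finger_gap: 59.4
grip_force: 44.9
```

Call:
jog_arm --newtons 20 --steps '[[[65, 0, 0, -0.6, 0], [70, 0, 0, 0, 0], [73, 0, 0, 0, 0], [78, 0, 0, 0, 0], [84, 0, 0, 0, 0], [90, 0, 0, 0, 0], [90, 0, 0, 0, 0], [90, 0, 0, 0, 0]]]'

```text
time: 19.1
eef_pos: [481.1, 187.7, 2.9]
ee_rot: [-0.529, 3.097, -0.0]
contact_force: [0.2, -0.1, 0.4]
finger_gap: 76.9
grip_force: 0.0
```

```bash
python3 -c "
from h import *
st()"
```

```text
t19.10 pos [481.1 187.7   2.9] x [-0.943 -0.332 -0.   ] y [-0.332  0.943 -0.   ] z [ 0. -0. -1.] yawx -160.6 j [ 0.23   0.522 -0.484  0.565 -0.    -0.108] F [ 0.2 -0.1  0.4] M [ 0.03  0.02 -0.02] gap 76.9 grip 0.0
```

Call:
jog_arm --steps '[[[90, 0, 0, -5, 0], [90, 0, 0, -12, 0], [90, 0, 0, -20, 0], [90, 0, 0, -30, 0], [90, 0, 0, -35, 0], [90, 0, 0, -35, 0], [90, 0, 0, -35, 0], [90, 0, 0, -35, 0], [90, 0, 0, -35, 0], [90, 0, 0, 0, 0]]]'

```text
time: 19.93
eef_pos: [483.8, 188.4, 251.9]
ee_rot: [-0.527, 3.087, 0.001]
contact_force: [1.1, -0.2, 0.7]
finger_gap: 76.9
grip_force: 0.0
```

```bash
python3 - <<'E'
from h import *
st()
cv2.imwrite('pics/s4.png',arm.grab_frame('scene')[:,:,::-1])
a=cv2.imread('pics/s4.png')[140:340,190:400]; cv2.imwrite('pics/s4c.png',cv2.resize(a,None,fx=2.8,fy=2.8,interpolation=2))
E
```

```text
t19.93 pos [483.8 188.4 251.9] x [-0.943 -0.332 -0.01 ] y [-0.332  0.943 -0.001] z [ 0.01   0.002 -1.   ] yawx -160.6 j [ 0.23   0.261 -0.14   1.16   0.    -0.108] F [ 1.1 -0.2  0.7] M [-0.06 -0.06 -0.02] gap 76.9 grip 0.0
```

View pics/s4c.png

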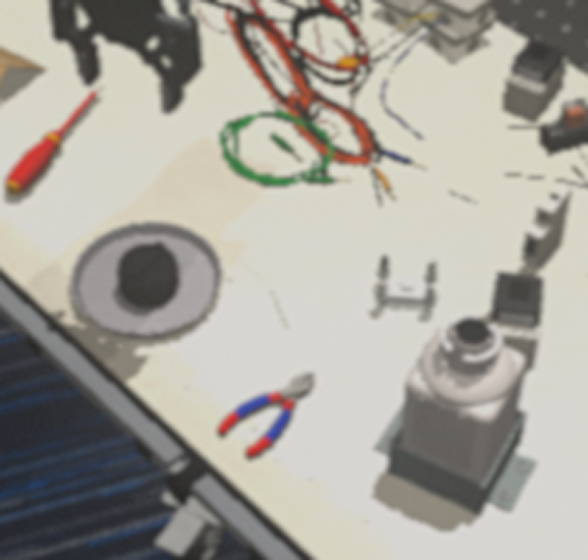

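The cap stands upright in the dish at about (148,278) in the crop. The bottle is still in its holder at (460,410), and nothing else has moved.

```bash
python3 -c "
from bench import arm
print(arm.job_done())"
```

```text
the job is handed in; nothing more can be done
None
```

I handed the job in at about 20 s: the cap was vented for about 1.25 s or more at its catch, pressed with at most about 13 N, and now stands bar up in the dish, with the open bottle still in its holder and nothing else disturbed.

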